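# Pack the whetstone and close the kit box

### The job

Pack the sharpening kit away: lay the grey whetstone flat on the floor of the wide compartment of the plywood box, leaving the chalk where it lies in the narrow one. Then close the box by setting its lid on it handle up, square with the box and fully down on the rim all round.

Things in the scene. Friction and masses are not known exactly. Their poses are not given: they have to be found in the camera images.
- kit_box: open plywood box fixed to the bench, 176 (x) x 157 (y) x 44 mm high; origin centre of underside, z up; its x points roughly to the robot's left. Walls and floor 8 mm thick (rim z = 44). Dark divider along x, 6 mm thick, top z = 22, at y = +37.5, parts a narrow compartment (y 40.5 to 70.5, with the chalk) from the empty wide one (160 mm long, y -70.5 to 34.5, centre y = -18)
- lid: loose plywood lid, 0.3 kg, handle up on the bench; origin centre of underside, z up. Plate 190 (x) x 173 (y), z 6 to 16 mm; under it two battens 116 mm long (y) at x = +-61, z 0 to 6, drop inside the box walls with 12 mm play. On top a dark bar handle 100 (x) x 20 (y) mm, z 16 to 52. Goes on either way round. Closed, its origin is 38 mm above the box's underside
- whetstone: plain grey rectangular whetstone, 0.33 kg, 45 (its x) x 140 (its y) x 22 mm (z up), lying flat on the bench; origin at the centre of its underside. It fits the wide compartment with its long y axis along the box's x axis
- chalk: white stick of chalk 12 x 75 (its y) x 12 mm, lying in the narrow compartment of the box; origin at the centre of its underside

How it is judged (in metres and radians):
On the way:
1. the whetstone lies flat on the floor of the wide compartment, let go (x of whetstone in the frame of kit_box between -0.014 and 0.014 m and y of whetstone in the frame of kit_box between -0.052 and 0.016 m and z of whetstone in the frame of kit_box below 0.033 m and angle between the z axis of whetstone and the z axis of kit_box, either way round below 0.1 rad and contact force between whetstone and the fingers below 0.2 N), for 0.2 s.
At the end, for the whole second after the job is handed in: Whetstone flat (6 degrees) on the floor of the wide compartment, chalk still in the narrow one, lid at rest handle up on the rim: within 15 mm of centred each way, 10 degrees of square (either way round), 3 mm of fully down, 2 degrees of level (x of whetstone in the frame of kit_box between -0.014 and 0.014 m and y of whetstone in the frame of kit_box between -0.052 and 0.016 m and z of whetstone in the frame of kit_box below 0.033 m and angle between the z axis of whetstone and the z axis of kit_box, either way round below 0.1 rad and y of chalk in the frame of kit_box between 0.036 and 0.072 m and x of chalk in the frame of kit_box between -0.084 and 0.084 m and z of chalk in the frame of kit_box below 0.03 m and x of lid in the frame of kit_box between -0.015 and 0.015 m and y of lid in the frame of kit_box between -0.015 and 0.015 m and z of lid in the frame of kit_box between 0.034 and 0.041 m and angle between lid's own z axis and vertical below 0.035 rad and angle between the x axis of lid and the x axis of kit_box, either way round below 0.175 rad and linear speed of each of lid, whetstone below 0.02 m/s); the robot touches nothing.
It also fails if it takes over 61 s, if anything falls off the work surface, if the arm or the gripper's body presses on something with over 40 N, if the wrist force passes 120 N, or if a joint passes its speed limit or range.

### The arm

A 6-joint arm with a two-finger parallel gripper is mounted at the origin on the work surface; the furniture and walls round the work are solid. World frame = base frame: x ahead of the robot, y to its left, z up, the work surface at z = 0. Lengths are in m, angles in degrees, forces in N, time in s.
With the tool pointing down it reaches from about 0.3 to 0.75 m from the base axis. Payload 8.5 kg.
Tool frame: the origin (TCP) lies at the very end of the fingers, on their centre line; the grasp point (between the pads) lies 19 mm behind it; z points along the fingers, y is the line along which they close (so a half turn about z gives the same grasp; the last joint's range is limited). The gripper opens to 85 mm and grips with 20 to 120 N. Pads are 22 mm wide; open, the fingers measure 114 mm over their backs; the gripper's body (76 mm by 85 mm) begins 54 mm behind the grasp point. The pads swing forward as they close: fully open they stand 13 mm farther back than shut.
Start: joints at [-83.211, 21.807, 74.336, -0, 83.858, -12.336], TCP at [0.18, -0.52, 0.231] pointing down, gripper open.
Joint ranges: [-178.18, 178.18], [-50.72, 133.34], [12.68, 142.11], [-81.47, 261.47], [9.98, 163.14], [-165.26, 165.26]. Speed limits (degrees/s): [136.94, 136.94, 180, 180, 180, 180].

### API

Orientations are given as a 3x3 rotation matrix whose columns are the frame's x, y, z axes.
In Python, from rig import env gives the robot as it stands.
- The arm moves only by the tool move_arm, never from a script. Its argument "plan" is a list of rows, each a list of 7 numbers: the turn, a rotation vector about the tool's x, y, z in degrees, then the shift along the tool's x, y, z in cm, then the gripper command: -1 is shut, 1 is fully open, values between are in proportion. In form: [[ax, ay, az, tx, ty, tz, jaw], ...]. A call has 1 to 5 rows; each row is the pose to reach, as a shift and turn from the pose commanded when the call began, along the tool's axes at that moment; what a row does not reach only later rows make up. A row lasts 1/10 s, in which the tool goes at most 50 mm and 8.59 degrees, less where a joint would pass 70% of its speed; a pose out of reach is approached as far as the arm can. A call with a gripper value outside its range is refused whole. The fingers move at their own pace and stop on an object; "squeeze" is the grip in N (left out, the last holds). Time passes only in rows, so rows that repeat a pose let the fingers close. It gives the time, the measured TCP pose, the force, the opening and the grip force at its end, in the units of the state.
- env.observe(): the state, without advancing time (a new reading comes with each control period).
- env.get_image(name): name is "scene" or "top" or "wrist"; returns a dict with "color" (420x560x3 uint8, red, green, blue), "fov_y" (degrees; the focal length in pixels is half the picture's height over the tangent of half this angle, whatever the lens; pixels are square), "cx", "cy" (the principal point, pixels), "R" (3x3) and "t" (3): a world point X has camera coordinates R X + t. Camera axes: x right, y down, z forward; pixel columns grow to the right and rows downward; lengths in m; the calibration is good to about 2 mm. The wrist camera is an equidistant fisheye: a pixel r from the principal point sees the ray r / f radians off the axis. A picture is of the moment at which its call begins. There is no depth.
- env.close_job(): hands the job in; it is judged then, once.
Trained networks look in a picture, given as the dict that the camera call returned (one of the last four; its "shot" number tells which), for a name from the list of things; names that differ only in an ending like _2 or _b are one class to them, and where a whole thing is asked for, a point or a joint stands for the part that bears it (a point fixed in the world has none). Each returns a list of dicts, best first, with "conf" (0 to 1); they miss things now and then, are a little off and sometimes report something else, mostly with a low value. They report only what shows in the picture. A call takes as long as a camera call.
- env.outline_of(target, picture): "mask" (420x560 bool, what is visible of it) and "bbox" ([centre column, centre row, width, height] in pixels, round what is visible of it).
- env.tip_of(target, picture): "pixel" ([column, row] in pixels: a listed point, or the origin of a listed thing).
The state is a dict: "time_s": time; "q": joint angles; "qvel": joint speeds; "joint_efforts": joint torques, N m; "position": TCP position; "tool_rot": TCP orientation; "ft_force": force on the tool from outside, world axes, zero at the start; "wrist_torque": the same for the moment, N m; "grip_width": finger opening in m; "gripper_force": force on a finger pad.
Only numpy, scipy, OpenCV 4.12 (cv2) and the standard library are available. Lean on these libraries where they do the work, as an engineer would, in place of code of your own. Each camera call takes 0.05 s, during which the arm holds its last target. There are 200 camera calls.

## Working session

There is one attempt and no reset: what is moved stays moved. The work goes in short steps, Python scripts to look and compute and a tool call to move; the robot and the scene stay as the last step left them, time stands still between calls to the robot, and variables do not carry over. Pictures are saved under pics/ and viewed, at most 10 in all, crops included, and the job is handed in when it is done.

Besides the shell and the picture viewer there is one more tool, called after ">>>" as name(argument=value, ...) on one line, values as JSON. move_arm: Moves the arm, as the interface text tells. Its arguments: {"type":"object","properties":{"plan":{"type":"array"},"squeeze":{"type":"number"}},"required":["plan"]}

```bash
mkdir -p pics; ls; python3 - <<'E'
from rig import env
import cv2,numpy as np
s=env.observe();print(s['position'],s['tool_rot'],s['time_s'])
ims=[]
for n in ["top","scene"]:
    p=env.get_image(n);ims.append(p['color'][:,:,::-1])
    print(n,p['fov_y'],p['cx'],p['cy'],np.round(p['R'],3).tolist(),np.round(p['t'],3))
    for o in ["kit_box","lid","whetstone","chalk"]:
        r=env.outline_of(o,p)[:1];t=env.tip_of(o,p)[:1]
        print(o,[(x['conf'],x['bbox']) for x in r],[(x['conf'],x['pixel']) for x in t])
        if r and n=="top":
            c,_=cv2.findContours(r[0]['mask'].astype(np.uint8),0,2)
            print(cv2.minAreaRect(max(c,key=cv2.contourArea)))
cv2.imwrite("pics/top.png",ims[0]);cv2.imwrite("pics/scene.png",ims[1])
E
```

```text
pics
[ 0.18015303 -0.51933144  0.2307187 ] [[ 9.44811203e-01  3.27615260e-01 -1.80016979e-04]
 [ 3.27615164e-01 -9.44810124e-01  1.46068916e-03]
 [ 3.08462193e-04 -1.43905177e-03 -9.99998917e-01]] 0.0
top 44.124798656643186 287.3472877521888 211.01176757203947 [[-0.006, -1.0, -0.019], [-0.992, 0.008, -0.129], [0.129, 0.018, -0.991]] [0.073 0.539 0.815]
kit_box [(0.67, [345.2, 274.5, 118.2, 109.4])] [(0.82, [344.3, 274.2])]
((349.20452880859375, 275.3528137207031), (112.15916442871094, 99.73918151855469), 5.440331935882568)
lid [(0.67, [307.0, 151.8, 114.4, 102.1])] [(0.81, [310.2, 151.8])]
((308.3492126464844, 151.64674377441406), (112.3173828125, 99.51260375976562), 4.864514350891113)
whetstone [(0.89, [231.3, 274.1, 38.3, 85.3])] [(0.9, [232.4, 272.6])]
((230.3369903564453, 273.29864501953125), (29.835163116455078, 85.7368392944336), 6.009006023406982)
chalk [(0.92, [354.4, 309.6, 44.2, 12.6])] [(0.86, [355.2, 308.0])]
((355.5174255371094, 309.81414794921875), (45.363582611083984, 7.436142921447754), 5.355824947357178)
scene 42.90631401498328 273.9458628748533 213.8916943326248 [[-0.811, -0.585, 0.012], [-0.312, 0.415, -0.855], [0.495, -0.697, -0.519]] [0.477 0.156 0.649]
kit_box [(0.73, [359.5, 212.6, 144.2, 97.3])] [(0.68, [355.2, 217.0])]
lid [(0.85, [264.9, 197.5, 80.6, 69.2])] [(0.59, [238.3, 199.4])]
whetstone [(0.87, [292.1, 273.4, 93.7, 68.1])] [(0.72, [291.6, 274.6])]
chalk [] [(0.55, [393.0, 221.8])]
```

View pics/top.png

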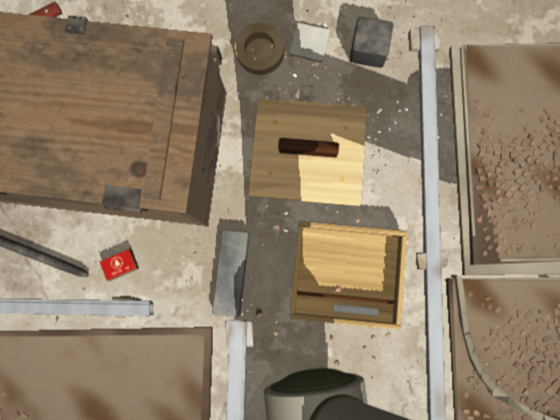

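View pics/scene.png

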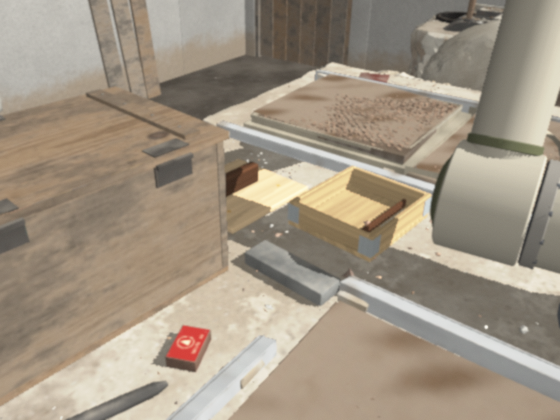

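```bash
cat > h.py <<'E'
import numpy as np,cv2
from scipy.optimize import minimize
from rig import env
def f(p): return 210/np.tan(np.radians(p['fov_y'])/2)
def proj(p,X):
    c=np.atleast_2d(X)@np.array(p['R']).T+np.array(p['t'])
    if p.get('name')=='wrist' or p.get('fish'):
        r=np.hypot(c[:,0],c[:,1]);th=np.arctan2(r,c[:,2]);k=f(p)*th/np.maximum(r,1e-9)
        return np.c_[p['cx']+c[:,0]*k,p['cy']+c[:,1]*k]
    return np.c_[p['cx']+f(p)*c[:,0]/c[:,2],p['cy']+f(p)*c[:,1]/c[:,2]]
def ray(p,u):
    x,y=(u[0]-p['cx'])/f(p),(u[1]-p['cy'])/f(p)
    if p.get('fish'):
        r=np.hypot(x,y);d=np.array([x/r*np.sin(r),y/r*np.sin(r),np.cos(r)])
    else: d=np.array([x,y,1.])
    R=np.array(p['R']);return -R.T@np.array(p['t']),R.T@d
def at_z(p,u,z):
    o,d=ray(p,u);return o+d*(z-o[2])/d[2]
def cuboid(sx,sy,z0,z1):
    n=np.linspace(-.5,.5,5);e=[(a,b) for a in n for b in n if max(abs(a),abs(b))==.5]
    return np.array([(a*sx,b*sy,z) for a,b in e for z in(z0,z1)])
def fit(p,mask,C,x0):
    def pts(v):
        c,s=np.cos(v[2]),np.sin(v[2]);return C@np.array([[c,s,0],[-s,c,0],[0,0,1]])+[v[0],v[1],0]
    def cost(v):
        m=np.zeros(mask.shape,np.uint8);h=cv2.convexHull(np.round(proj(p,pts(v))*16).astype(np.int32))
        cv2.fillConvexPoly(m,h,1,cv2.LINE_8,4);m=m>0
        return 1-(m&mask).sum()/(m|mask).sum()
    best=None
    for dy in(-.15,0,.15):
        x=np.array(x0,float)+[0,0,dy]
        S=np.vstack([x,x+[.02,0,0],x+[0,.02,0],x+[0,0,.15]])
        r=minimize(cost,x,method='Nelder-Mead',options=dict(initial_simplex=S,xatol=1e-4,fatol=1e-5))
        if best is None or r.fun<best.fun:best=r
    return best.x,1-best.fun
DIM=dict(kit_box=cuboid(.176,.157,0,.044),lid=cuboid(.190,.173,.006,.016),whetstone=cuboid(.045,.140,0,.022))
E
python3 - <<'E'
from h import *
P={n:env.get_image(n) for n in("top","scene")}
p=P["top"]
for o,z,y0 in(("kit_box",.0,1.6),("lid",0,1.6),("whetstone",0,0)):
    r=env.outline_of(o,p)[0];x=at_z(p,r['bbox'][:2],.02)
    v,i=fit(p,r['mask'],DIM[o],[x[0],x[1],y0]);print(o,v[:2],np.degrees(v[2]),i)
    q=P["scene"];print(' scene pred',proj(q,[v[0],v[1],0]),'tip',env.tip_of(o,q)[0]['pixel'],' top tip',at_z(p,env.tip_of(o,p)[0]['pixel'],0.0))
t,s=ray(P["scene"],(227,270)),ray(P["scene"],(222,132))
print('chest base',at_z(P["scene"],(227,270),0))
for z in(.1,.15,.2,.25,.3):
    a=at_z(P["scene"],(222,132),z);print(z,a[:2],proj(p,a))
for u in((236,322),(152,307),(428,200)):print('rail',u,at_z(p,u,.02))
cv2.imwrite("pics/topcrop.png",cv2.resize(p['color'][0:330,150:420,::-1],None,fx=1.8,fy=1.8,interpolation=2))
E
```

```text
kit_box [ 0.43460581 -0.02713761] 83.92196517970056 0.9390353236507083
 scene pred [[358.8991715  219.61714483]] tip [359.4, 222.2]  top tip [ 0.44102613 -0.02793475  0.        ]
lid [0.64523803 0.03506026] 84.70351099599084 0.9794177148385962
 scene pred [[236.19911542 196.7027272 ]] tip [234.2, 201.2]  top tip [0.64760124 0.03339089 0.        ]
whetstone [0.43858843 0.1645616 ] 83.71455047907011 0.9375
 scene pred [[291.76154929 276.22400205]] tip [289.7, 276.0]  top tip [0.44132058 0.16862044 0.        ]
chest base [ 5.20829470e-01  2.07915080e-01 -5.55111512e-17]
0.1 [0.69720433 0.00687863] [[326.48424917 104.57190831]]
0.15 [0.61719613 0.09738991] [[266.48333089 147.27270699]]
0.2 [0.53718792 0.18790119] [[196.34015592 197.19143621]]
0.25 [0.45717972 0.27841247] [[113.24571925 256.32717802]]
0.3 [0.37717151 0.36892375] [[ 13.24819936 327.49232161]]
rail (236, 322) [0.35939058 0.15484365 0.02      ]
rail (152, 307) [0.3840828  0.29311489 0.02      ]
rail (428, 200) [ 0.55778266 -0.16461067  0.02      ]
```

View pics/topcrop.png

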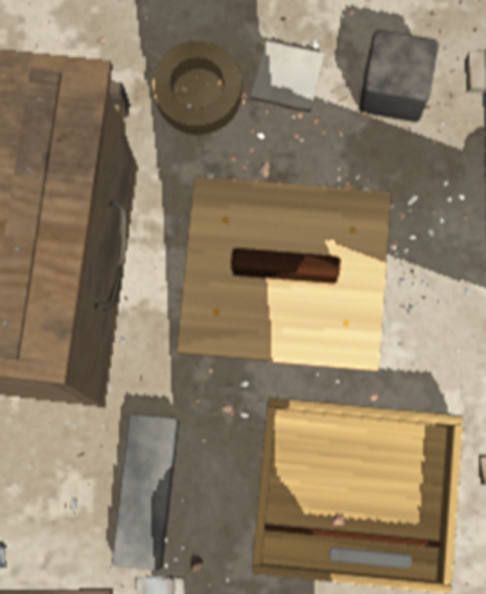

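>>> move_arm(plan=[[0, 0, 0, 16, -19, 0, 1], [0, 0, 0, 16, -19, 0, 1], [0, 0, 0, 16, -19, 0, 1], [0, 0, 0, 16, -19, 0, 1], [0, 0, 0, 16, -19, 0, 1]])

```text
time_s: 1.95
position: [0.2694, -0.2857, 0.2314]
tool_rot: [[0.945, 0.327, 0.0], [0.327, -0.945, -0.0], [0.0, 0.0, -1.0]]
ft_force: [0.9, -0.1, -0.1]
grip_width: 0.0854
gripper_force: 0.0
```

>>> move_arm(plan=[[0, 0, 5, 16, -19, 0, 1], [0, 0, 10, 16, -19, 0, 1], [0, 0, 15, 16, -19, 0, 1], [0, 0, 20, 16, -19, 0, 1], [0, 0, 25.4, 16, -19, 0, 1]])

```text
time_s: 2.45
position: [0.3568, -0.0585, 0.2317]
tool_rot: [[0.995, -0.104, 0.001], [-0.104, -0.995, -0.001], [0.001, 0.0, -1.0]]
ft_force: [1.1, -1.0, -0.0]
grip_width: 0.0853
gripper_force: 0.0
```

```bash
cat >> h.py <<'E'
def rel(target,yawY=None):
    """shift (cm, tool axes) to world TCP target and turn about tool z so that tool y heads yawY (deg)"""
    s=env.observe();R=np.array(s['tool_rot']);d=R.T@(np.array(target)-s['position'])*100
    psi=np.degrees(np.arctan2(R[1,1],R[0,1]))
    a=0 if yawY is None else -((yawY-psi+180)%360-180)
    print('pos',np.round(s['position'],4),'psi',round(psi,1),'q',np.round(s['q'],0),'shift',np.round(d,2),'az',round(a,1),'t',s['time_s'])
E
python3 -c "
from h import *
rel([.439,.165,.22],-96.3)"
```

```text
pos [ 0.3568 -0.0585  0.2317] psi -96.0 q [-28.   2. 100.   0.  77.  68.] shift [  5.85 -23.08   1.16] az 0.3 t 2.45
```

>>> move_arm(plan=[[0, 0, 0, 5, -22, 2, 1], [0, 0, 0, 5, -22, 2, 1], [0, 0, 0, 5, -22, 2, 1], [0, 0, 0, 5, -22, 2, 1], [0, 0, 0, 5, -22, 2, 1]])

```text
time_s: 2.95
position: [0.4287, 0.1566, 0.211]
tool_rot: [[0.995, -0.097, 0.0], [-0.097, -0.995, 0.0], [0.0, -0.0, -1.0]]
ft_force: [-0.1, -1.0, -0.0]
grip_width: 0.0855
gripper_force: 0.0
```

```bash
python3 - <<'E'
from h import *
p=env.get_image("wrist");p['fish']=1
print(p['fov_y'],np.round(-np.array(p['R']).T@p['t'],3))
for o,x0 in(("kit_box",[.435,-.027,1.464]),("whetstone",[.439,.165,1.461]),("lid",[.645,.035,1.478])):
    r=env.outline_of(o,p)[:1];t=env.tip_of(o,p)[:1]
    if r:
        v,i=fit(p,r[0]['mask'],DIM[o],x0);print(o,r[0]['conf'],r[0]['bbox'],v[:2],np.degrees(v[2]),i)
    if t: print('tip',t[0]['conf'],at_z(p,t[0]['pixel'],0))
cv2.imwrite("pics/w1.png",p['color'][:,:,::-1])
rel([.439,.165,.1],-96.3)
E
```

```text
65.70646984690485 [0.502 0.149 0.353]
kit_box 0.84 [439.9, 165.8, 160.7, 151.5] [ 0.43601521 -0.02847686] 84.0303998879359 0.9412604809730029
tip 0.85 [ 0.43318134 -0.02711428  0.        ]
whetstone 0.95 [271.1, 177.1, 42.1, 134.8] [0.44065157 0.16545591] 84.15678701259432 0.9664957264957265
tip 0.63 [0.44027139 0.16556504 0.        ]
lid 0.95 [370.2, 32.7, 166.3, 65.4] [0.6510146  0.03449876] 84.39918483392039 0.9685642317380353
pos [0.4283 0.1525 0.2116] psi -95.8 q [  5.  13.  91.  -0.  76. 100.] shift [ 0.94 -1.36 11.16] az 0.5 t 3.3
```

View pics/w1.png

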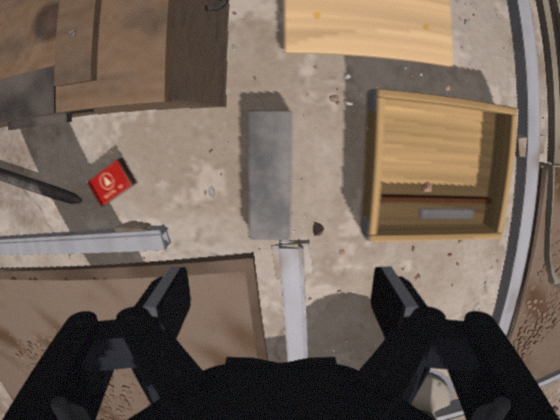

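>>> move_arm(plan=[[0, 0, 0.2, 1.1, -1.4, 4, 1], [0, 0, 0.2, 1.1, -1.4, 9, 1], [0, 0, 0.2, 1.1, -1.4, 14, 1], [0, 0, 0.2, 1.1, -1.4, 15, 1], [0, 0, 0.2, 1.1, -1.4, 15, 1]])

```text
time_s: 3.8
position: [0.4406, 0.1655, 0.0612]
tool_rot: [[0.994, -0.105, -0.002], [-0.105, -0.994, -0.0], [-0.002, 0.0, -1.0]]
ft_force: [0.3, -0.1, -0.5]
grip_width: 0.0854
gripper_force: 0.0
```

```bash
python3 - <<'E'
from h import *
rel([.4405,.1655,.003],-96.0)
E
```

```text
pos [0.4406 0.1655 0.0612] psi -96.0 q [  6.  26. 101.  -0.  53. 102.] shift [ 0.   -0.    5.82] az -0.0 t 3.8
```

>>> move_arm(plan=[[0, 0, 0, 0, 0, 3, 1], [0, 0, 0, 0, 0, 5, 1], [0, 0, 0, 0, 0, 5.8, 1], [0, 0, 0, 0, 0, 5.8, -1], [0, 0, 0, 0, 0, 5.8, -1]], squeeze=60)

```text
time_s: 4.3
position: [0.4418, 0.1662, 0.0049]
tool_rot: [[0.995, -0.104, 0.003], [-0.104, -0.995, 0.0], [0.003, -0.001, -1.0]]
ft_force: [0.1, -0.3, 0.3]
grip_width: 0.059
gripper_force: 0.0
```

>>> move_arm(plan=[[0, 0, 0, 0, 0, 0, -1], [0, 0, 0, 0, 0, 0, -1], [0, 0, 0, 0, 0, 0, -1], [0, 0, 0, 0, 0, 0, -1], [0, 0, 0, 0, 0, 0, -1]])

```text
time_s: 4.8
position: [0.4416, 0.1663, 0.005]
tool_rot: [[0.995, -0.104, 0.003], [-0.104, -0.995, 0.0], [0.003, -0.001, -1.0]]
ft_force: [-1.5, -1.4, 10.0]
grip_width: 0.0435
gripper_force: 61.2
```

>>> move_arm(plan=[[0, 0, 0, 0, 0, -1, -1], [0, 0, 0, 0, 0, -4, -1], [0, 0, 0, 0, 0, -8, -1], [0, 0, 0, 0, 0, -12, -1], [0, 0, 0, 0, 0, -12, -1]])

```text
time_s: 5.3
position: [0.4428, 0.1666, 0.1286]
tool_rot: [[0.995, -0.103, 0.01], [-0.103, -0.995, 0.001], [0.01, -0.002, -1.0]]
ft_force: [0.1, -0.5, -3.6]
grip_width: 0.0434
gripper_force: 62.9
```

```bash
python3 - <<'E'
from h import *
rel([.4534,-.0299,.12],-6.0)
E
```

```text
pos [0.4428 0.1666 0.1286] psi -95.9 q [  6.  20.  96.   0.  63. 102.] shift [ 3.08 19.43  0.84] az -89.9 t 5.3
```

>>> move_arm(plan=[[0, 0, -8, 0, 4, 0, -1], [0, 0, -16, 1, 8, 0, -1], [0, 0, -24, 1, 12, 0, -1], [0, 0, -32, 2, 16, 0, -1], [0, 0, -40, 3.1, 19.4, 0, -1]])

```text
time_s: 5.8
position: [0.4501, -0.0285, 0.1232]
tool_rot: [[0.842, 0.539, -0.001], [0.539, -0.842, 0.0], [-0.001, -0.001, -1.0]]
ft_force: [1.2, 1.1, -4.0]
grip_width: 0.0438
gripper_force: 62.9
```

>>> move_arm(plan=[[0, 0, -8, 0, 0, 0, -1], [0, 0, -16, 0, 0, 0, -1], [0, 0, -24, 0, 0, 0, -1], [0, 0, -32, 0, 0, 0, -1], [0, 0, -40, 0, 0, 0, -1]])

```text
time_s: 6.3
position: [0.4504, -0.0269, 0.123]
tool_rot: [[0.298, 0.954, -0.001], [0.954, -0.298, 0.0], [0.0, -0.001, -1.0]]
ft_force: [0.1, 0.1, -3.6]
grip_width: 0.0434
gripper_force: 63.1
```

>>> move_arm(plan=[[0, 0, -8, 0, 0, 0, -1], [0, 0, -10, 0, 0, 0, -1], [0, 0, -10, 0, 0, 0, -1], [0, 0, -10, 0, 0, 0, -1]])

```text
time_s: 6.7
position: [0.4507, -0.027, 0.1232]
tool_rot: [[0.135, 0.991, -0.001], [0.991, -0.135, 0.0], [0.0, -0.001, -1.0]]
ft_force: [0.2, 0.5, -2.7]
grip_width: 0.0436
gripper_force: 63.1
```

```bash
python3 - <<'E'
from h import *
rel([.4534,-.0299,.05],-6.0)
p=env.get_image("wrist");p['fish']=1
cv2.imwrite("pics/w2.png",p['color'][:,:,::-1])
C=np.array([[.088,.0785,.044],[-.088,.0785,.044],[-.088,-.0785,.044],[.088,-.0785,.044]])
def w(C,x,y,a):
    c,s=np.cos(a),np.sin(a);return C@np.array([[c,s,0],[-s,c,0],[0,0,1]])+[x,y,0]
print(proj(p,w(C,.4355,-.028,np.radians(84))).round())
E
```

```text
pos [ 0.4507 -0.027   0.1232] psi -7.8 q [-19.  19.  99.   0.  62. -11.] shift [-0.25  0.32  7.32] az -1.8 t 6.7
[[145. 110.]
 [175. 323.]
 [359. 321.]
 [370.  99.]]
```

View pics/w2.png

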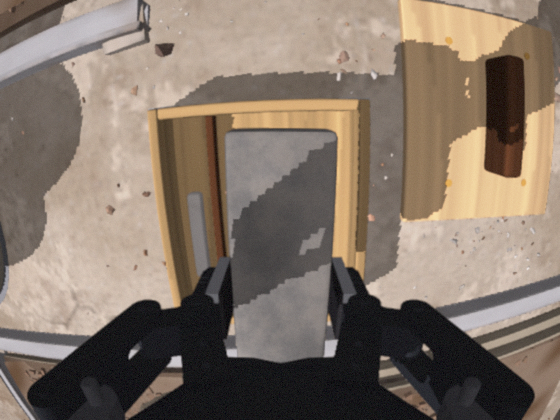

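>>> move_arm(plan=[[0, 0, -1.8, -0.2, 0.3, 2, -1], [0, 0, -1.8, -0.2, 0.3, 5, -1], [0, 0, -1.8, -0.2, 0.3, 6.5, -1], [0, 0, -1.8, -0.2, 0.3, 6.5, -1], [0, 0, -1.8, -0.2, 0.3, 6.5, -1]])

```text
time_s: 7.25
position: [0.4539, -0.0296, 0.0587]
tool_rot: [[0.103, 0.995, 0.0], [0.995, -0.103, -0.0], [-0.0, 0.0, -1.0]]
ft_force: [0.6, -0.2, -2.4]
grip_width: 0.0436
gripper_force: 63.0
```

```bash
python3 - <<'E'
from h import *
rel([.4534,-.0299,.0135],-6.0)
E
```

```text
pos [ 0.4539 -0.0296  0.0587] psi -5.9 q [-19.  25. 103.   0.  51. -13.] shift [-0.04 -0.05  4.52] az 0.1 t 7.25
```

>>> move_arm(plan=[[0, 0, 0, 0, 0, 2, -1], [0, 0, 0, 0, 0, 3.5, -1], [0, 0, 0, 0, 0, 4, -1], [0, 0, 0, 0, 0, 4.3, -1], [0, 0, 0, 0, 0, 4.4, -1]])

```text
time_s: 7.75
position: [0.4542, -0.0296, 0.0149]
tool_rot: [[0.103, 0.995, 0.001], [0.995, -0.103, -0.0], [-0.0, 0.001, -1.0]]
ft_force: [0.5, -0.0, -3.7]
grip_width: 0.0435
gripper_force: 63.0
```

>>> move_arm(plan=[[0, 0, 0, 0, 0, 0.1, -1], [0, 0, 0, 0, 0, 0.2, -1], [0, 0, 0, 0, 0, 0.2, 0.35], [0, 0, 0, 0, 0, 0.2, 0.35], [0, 0, 0, 0, 0, 0.2, 0.35]])

```text
time_s: 8.25
position: [0.4539, -0.0295, 0.0125]
tool_rot: [[0.103, 0.995, 0.0], [0.995, -0.103, -0.0], [-0.0, 0.001, -1.0]]
ft_force: [0.3, -0.4, 0.2]
grip_width: 0.0574
gripper_force: 0.0
```

>>> move_arm(plan=[[0, 0, 0, 0, 0, 0, 0.35], [0, 0, 0, 0, 0, 0, 0.35], [0, 0, 0, 0, 0, -2, 0.35], [0, 0, 0, 0, 0, -5, 0.35], [0, 0, 0, 0, 0, -8, 0.35]])

```text
time_s: 8.75
position: [0.4534, -0.0294, 0.0931]
tool_rot: [[0.103, 0.995, -0.001], [0.995, -0.103, 0.0], [0.0, -0.001, -1.0]]
ft_force: [0.3, 0.4, 0.0]
grip_width: 0.0575
gripper_force: 0.0
```

```bash
python3 - <<'E'
from h import *
p=env.get_image("top")
cv2.imwrite("pics/top2.png",cv2.resize(p['color'][60:360,180:460,::-1],None,fx=2,fy=2,interpolation=2))
r=env.outline_of("whetstone",p)
print([(x['conf'],x['bbox']) for x in r])
rel([.4534,-.0299,.013],-6.0)
rel([.649,.0345,.15],-5.5)
E
```

```text
[(0.41, [309.8, 259.8, 4.0, 22.2])]
pos [ 0.4553 -0.0299  0.0953] psi -5.9 q [-19.  22. 101.   0.  57. -13.] shift [-0.01 -0.24  8.23] az 0.1 t 8.85
pos [ 0.4553 -0.0299  0.0953] psi -5.9 q [-19.  22. 101.   0.  57. -13.] shift [ 8.38 18.65 -5.36] az -0.4 t 8.85
```

View pics/top2.png

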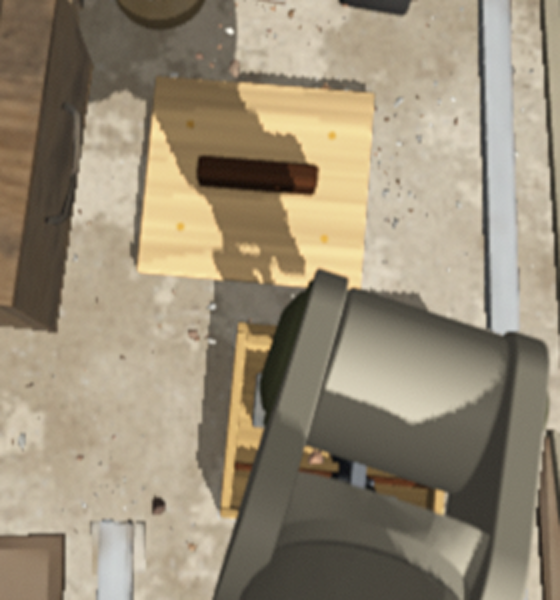

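>>> move_arm(plan=[[0, 0, 0, 0, 0, -4, 1], [0, 0, 0, 3, 5, -5, 1], [0, 0, 0, 6, 10, -5, 1], [0, 0, 0, 8.4, 15, -5, 1], [0, 0, 0, 8.4, 18.6, -5, 1]])

```text
time_s: 9.35
position: [0.6413, 0.0367, 0.1416]
tool_rot: [[0.101, 0.995, -0.001], [0.995, -0.101, 0.0], [0.0, -0.001, -1.0]]
ft_force: [0.7, -0.5, 1.3]
grip_width: 0.0855
gripper_force: 0.0
```

```bash
python3 - <<'E'
from h import *
p=env.get_image("wrist");p['fish']=1
for o,x0 in(("kit_box",[.435,-.027,1.464]),("lid",[.649,.0345,1.475])):
    r=env.outline_of(o,p)[:1];t=env.tip_of(o,p)[:1]
    if r:
        v,i=fit(p,r[0]['mask'],DIM[o],x0);print(o,r[0]['conf'],r[0]['bbox'],v[:2],np.degrees(v[2]),i)
    if t: print('tip',t[0]['conf'],at_z(p,t[0]['pixel'],0))
q=env.get_image("top")
x=env.outline_of("whetstone",q)
if x:
  v,i=fit(q,x[0]['mask'],DIM["whetstone"]+[0,0,.008],[.4534,-.0299,-.105]);print('stone',x[0]['conf'],v,i)
b=env.outline_of("kit_box",q)
if b: print('box',fit(q,b[0]['mask'],DIM["kit_box"],[.435,-.028,1.466]))
cv2.imwrite("pics/w3.png",np.hstack([cv2.resize(p['color'],(400,300)),cv2.resize(q['color'][150:360,240:520],(400,300))])[:,:,::-1])
rel([.649,.0345,.023],-5.5)
E
```

```text
kit_box 0.84 [87.5, 268.1, 156.2, 137.8] [ 0.43344902 -0.02743857] 83.63286066407206 0.4618875572788157
box (array([ 0.4356104 , -0.02950851,  1.45490505]), np.float64(0.31478822684852836))
pos [0.6391 0.0343 0.1426] psi -5.9 q [-8. 35. 67.  0. 78. -2.] shift [ 0.13  0.99 11.96] az -0.4 t 9.75
```

View pics/w3.png

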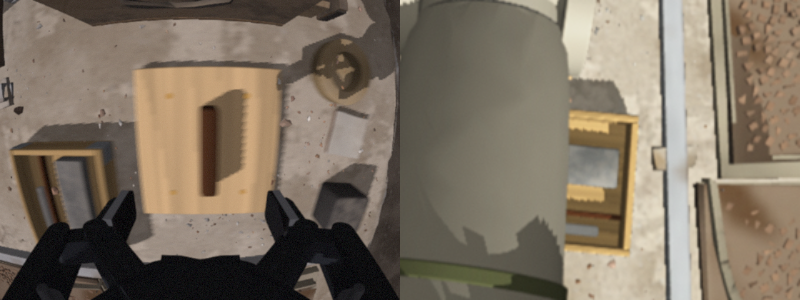

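>>> move_arm(plan=[[0, 0, -0.4, 0.1, 1.0, 2, 1], [0, 0, -0.4, 0.1, 1.0, 5, 1], [0, 0, -0.4, 0.1, 1.0, 7, 1], [0, 0, -0.4, 0.1, 1.0, 7, 1], [0, 0, -0.4, 0.1, 1.0, 7, 1]])

```text
time_s: 10.25
position: [0.6501, 0.0342, 0.0734]
tool_rot: [[0.096, 0.995, 0.001], [0.995, -0.096, -0.0], [-0.0, 0.001, -1.0]]
ft_force: [0.4, 0.6, 0.9]
grip_width: 0.0858
gripper_force: 0.0
```

```bash
python3 - <<'E'
from h import *
rel([.649,.0345,.026],-5.5)
E
```

```text
pos [0.6501 0.0342 0.0734] psi -5.5 q [-7. 40. 70.  0. 71. -2.] shift [ 0.02 -0.12  4.74] az -0.0 t 10.25
```

>>> move_arm(plan=[[0, 0, 0, 0, 0, 2, 1], [0, 0, 0, 0, 0, 4, 1], [0, 0, 0, 0, 0, 4.7, 1], [0, 0, 0, 0, 0, 4.7, -1], [0, 0, 0, 0, 0, 4.7, -1]], squeeze=60)

```text
time_s: 10.75
position: [0.6509, 0.0343, 0.0269]
tool_rot: [[0.096, 0.995, 0.002], [0.995, -0.096, -0.0], [-0.0, 0.002, -1.0]]
ft_force: [-0.1, -1.1, 0.1]
grip_width: 0.0591
gripper_force: 0.0
```

>>> move_arm(plan=[[0, 0, 0, 0, 0, 0, -1], [0, 0, 0, 0, 0, 0, -1], [0, 0, 0, 0, 0, 0, -1], [0, 0, 0, 0, 0, 0, -1], [0, 0, 0, 0, 0, 0, -1]])

```text
time_s: 11.25
position: [0.6504, 0.0344, 0.0262]
tool_rot: [[0.096, 0.995, 0.001], [0.995, -0.096, -0.0], [-0.0, 0.001, -1.0]]
ft_force: [-2.4, 0.3, 6.2]
grip_width: 0.0191
gripper_force: 60.4
```

>>> move_arm(plan=[[0, 0, 0, 0, 0, 0, -1], [0, 0, 0, 0, 0, 0, -1], [0, 0, 0, 0, 0, 0, -1]])

```text
time_s: 11.55
position: [0.6504, 0.0344, 0.0262]
tool_rot: [[0.096, 0.995, 0.001], [0.995, -0.096, -0.0], [-0.0, 0.001, -1.0]]
ft_force: [-2.1, 0.2, 5.1]
grip_width: 0.0187
gripper_force: 60.4
```

>>> move_arm(plan=[[0, 0, 0, 0, 0, -1, -1], [0, 0, 0, 0, 0, -4, -1], [0, 0, 0, 0, 0, -8, -1], [0, 0, 0, 0, 0, -12, -1], [0, 0, 0, 0, 0, -12, -1]])

```text
time_s: 12.05
position: [0.6524, 0.0342, 0.1517]
tool_rot: [[0.095, 0.995, 0.011], [0.995, -0.095, -0.001], [-0.0, 0.011, -1.0]]
ft_force: [1.0, -0.3, -3.4]
grip_width: 0.0191
gripper_force: 59.5
```

```bash
python3 - <<'E'
from h import *
p=env.get_image("wrist");p['fish']=1
s=env.observe();z=s['position'][2]-.0262
for o,x0,dz in(("lid",[s['position'][0],s['position'][1],1.474],z),("kit_box",[.4355,-.028,1.464],0)):
    r=env.outline_of(o,p)[:1]
    if r:
        v,i=fit(p,r[0]['mask'],DIM[o]+[0,0,dz],x0);print(o,r[0]['conf'],r[0]['bbox'],v[:2],np.degrees(v[2]),i)
cv2.imwrite("pics/w4.png",p['color'][:,:,::-1])
rel([.4355,-.028,.13],-6)
E
```

```text
lid 0.96 [281.9, 227.3, 337.3, 310.3] [0.65282048 0.03430401] 84.68499910621819 0.7768298111367827
kit_box 0.72 [73.6, 271.2, 135.8, 156.4] [ 0.4023287  -0.02359949] 84.17112914247427 0.5236899905867587
pos [0.6494 0.0345 0.1441] psi -5.5 q [-7. 36. 65.  0. 80. -2.] shift [ -8.27 -20.69   1.46] az 0.5 t 12.2
```

View pics/w4.png

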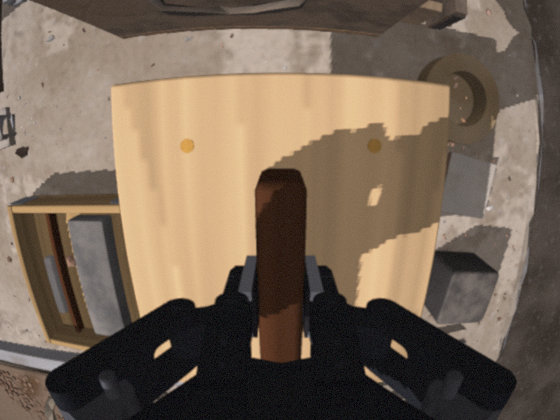

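```bash
python3 - <<'E'
from h import *
p=env.get_image("wrist");p['fish']=1
s=env.observe();P=np.array(s['position']);R=np.array(s['tool_rot'])
z=P[2]-.0262+.016
for u in((112,87),(449,87)): print(R.T@(at_z(p,u,z)-P))
print(R.T@(at_z(p,(281,170),z+.036)-P))
E
```

```text
[ 0.09316584 -0.08465144  0.0105232 ]
[0.09320174 0.08495588 0.00990066]
[ 0.0541583   0.00046147 -0.02579465]
```

>>> move_arm(plan=[[0, 0, 0.5, -2, -5, 0, -1], [0, 0, 0.5, -4, -10, 0, -1], [0, 0, 0.5, -6, -15, 0, -1], [0, 0, 0.5, -8.2, -20.5, 0, -1], [0, 0, 0.5, -8.2, -20.5, 0, -1]])

```text
time_s: 12.75
position: [0.4337, -0.0274, 0.1439]
tool_rot: [[0.105, 0.994, -0.006], [0.994, -0.105, 0.002], [0.001, -0.006, -1.0]]
ft_force: [0.1, -0.1, -3.6]
grip_width: 0.0189
gripper_force: 60.2
```

```bash
python3 - <<'E'
from h import *
p=env.get_image("wrist")
rel([.4355,-.028,.085],-6)
E
```

```text
pos [ 0.4326 -0.0276  0.144 ] psi -6.0 q [-19.  16. 100.  -0.  65. -13.] shift [-0.01  0.33  5.9 ] az -0.0 t 12.8
```

>>> move_arm(plan=[[0, 0, 0, 0, 0.2, 2, -1], [0, 0, 0, 0, 0.2, 4, -1], [0, 0, 0, 0, 0.2, 6.4, -1], [0, 0, 0, 0, 0.2, 6.4, -1], [0, 0, 0, 0, 0.2, 6.4, -1]])

```text
time_s: 13.3
position: [0.44, -0.0277, 0.081]
tool_rot: [[0.104, 0.995, -0.002], [0.995, -0.104, 0.001], [0.0, -0.002, -1.0]]
ft_force: [0.2, 0.6, -3.2]
grip_width: 0.0189
gripper_force: 60.3
```

```bash
python3 - <<'E'
from h import *
rel([.4355,-.028,.065],-6)
E
```

```text
pos [ 0.44   -0.0277  0.081 ] psi -6.0 q [-19.  22. 104.   0.  54. -13.] shift [-0.08 -0.45  1.6 ] az 0.0 t 13.3
```

>>> move_arm(plan=[[0, 0, 0, -0.1, -0.4, 0, -1], [0, 0, 0, -0.1, -0.4, 0.5, -1], [0, 0, 0, -0.1, -0.4, 1.0, -1], [0, 0, 0, -0.1, -0.4, 1.4, -1], [0, 0, 0, -0.1, -0.4, 1.6, -1]])

```text
time_s: 13.8
position: [0.4361, -0.0284, 0.0649]
tool_rot: [[0.104, 0.995, -0.0], [0.995, -0.104, 0.0], [0.0, -0.0, -1.0]]
ft_force: [-0.4, 0.1, -4.2]
grip_width: 0.0191
gripper_force: 60.3
```

>>> move_arm(plan=[[0, 0, 0, 0, 0, 0, -1], [0, 0, 0, 0, 0, 0, -1]])

```text
time_s: 14.0
position: [0.4363, -0.0284, 0.0653]
tool_rot: [[0.104, 0.995, 0.0], [0.995, -0.104, 0.0], [0.0, 0.0, -1.0]]
ft_force: [-0.3, -0.5, -3.4]
grip_width: 0.0187
gripper_force: 60.3
```

Almost down (expected seat at TCP z ≈ 0.064), no contact yet; nudge down.

>>> move_arm(plan=[[0, 0, 0, 0, 0, 0.1, -1], [0, 0, 0, 0, 0, 0.2, -1], [0, 0, 0, 0, 0, 0.2, -1]])

```text
time_s: 14.3
position: [0.4363, -0.0284, 0.0641]
tool_rot: [[0.104, 0.995, 0.001], [0.995, -0.104, -0.0], [-0.0, 0.001, -1.0]]
ft_force: [-2.7, 0.7, 9.9]
grip_width: 0.019
gripper_force: 62.1
```

Contact at the seated height; release and rise.

>>> move_arm(plan=[[0, 0, 0, 0, 0, 0, 0.6], [0, 0, 0, 0, 0, 0, 0.6], [0, 0, 0, 0, 0, 0, 0.6], [0, 0, 0, 0, 0, 0, 0.6], [0, 0, 0, 0, 0, 0, 0.6]])

```text
time_s: 14.8
position: [0.4362, -0.0284, 0.0633]
tool_rot: [[0.104, 0.995, 0.0], [0.995, -0.104, -0.0], [0.0, 0.0, -1.0]]
ft_force: [-1.1, -0.6, -0.6]
grip_width: 0.0682
gripper_force: 0.0
```

>>> move_arm(plan=[[0, 0, 0, 0, 0, -2, 0.6], [0, 0, 0, 0, 0, -6, 0.6], [0, 0, 0, 0, 0, -10, 0.6], [0, 0, 0, 0, 0, -14, 0.6], [0, 0, 0, 0, 0, -14, 0.6]])

```text
time_s: 15.3
position: [0.4381, -0.0289, 0.2077]
tool_rot: [[0.104, 0.995, 0.009], [0.995, -0.104, -0.003], [-0.002, 0.009, -1.0]]
ft_force: [0.6, -0.3, -1.1]
grip_width: 0.0682
gripper_force: 0.0
```

>>> move_arm(plan=[[0, 0, 0, 5, 0, 0, 0.6], [0, 0, 0, 10, 0, 0, 0.6], [0, 0, 0, 14, 0, 0, 0.6], [0, 0, 0, 14, 0, 0, 0.6]])

```text
time_s: 15.7
position: [0.4503, 0.1144, 0.2025]
tool_rot: [[0.099, 0.995, -0.001], [0.995, -0.099, 0.001], [0.001, -0.001, -1.0]]
ft_force: [0.7, -0.4, 0.4]
grip_width: 0.0681
gripper_force: 0.0
```

```bash
python3 - <<'E'
from h import *
I=[]
for n in("scene","top","wrist"):
    p=env.get_image(n);p['fish']=n=="wrist";I.append(p['color'])
    r=env.outline_of("lid",p)[:1]
    if r:
        v,i=fit(p,r[0]['mask'],DIM["lid"]+[0,0,.038],[.4355,-.028,1.466]);print(n,r[0]['conf'],v[:2],np.degrees(v[2]),i)
cv2.imwrite("pics/end.png",np.hstack([I[0][130:290,240:450].repeat(2,0).repeat(2,1)[:,:400],cv2.resize(I[2],(400,320))])[:,:,::-1])
print(env.observe()['time_s'])
E
```

```text
scene 0.78 [ 0.43560572 -0.0293851 ] 84.17477395763464 0.9487603305785124
top 0.95 [ 0.43495436 -0.02878627] 83.94169179611448 0.8189254919301349
wrist 0.7 [ 0.43610721 -0.02962732] 83.99484242233333 0.8023705004389816
16.0
```

View pics/end.png

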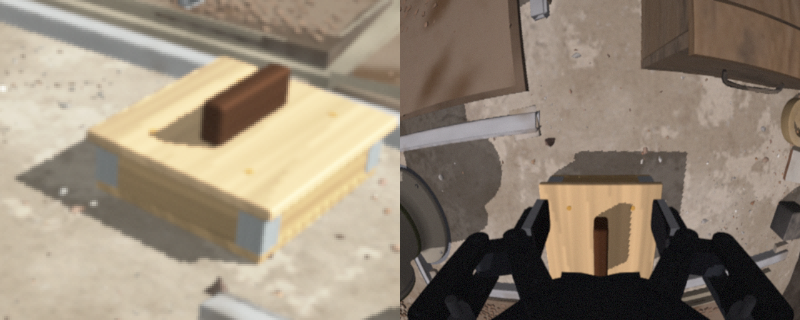

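The picture shows the lid flat, square and fully down on the box, with the handle up. The fits put it within 2 mm of the box centre.

```bash
python3 -c "
from rig import env
print(env.close_job())"
```

```text
the job is handed in; nothing more can be done
None
```

The whetstone is in the wide compartment, the chalk was not touched, the lid is seated square and fully down to within about 2 mm by camera, and the job was handed in at about 16 s; no verdict was returned.

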